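# Rehang the glazed door of a mantel clock

### The job

Put the clock's glazed door, which stands leaning in the little wooden easel, back on its case: hold it upright and open, lower both of its hinge knuckles fully down onto the two pins on the case, and only then swing it gently shut against the case. Do not let the door fall, do not force it, and leave the other things on the bench where they are.

Things in the scene. Friction and masses are not known exactly. Their poses are not given: they have to be found in the camera images.
- case: Dark wooden mantel clock case, fixed, 140 mm deep, 220 wide, 242 high (foot up to 165 x 236 mm, 32 high). Origin: centre of its underside, z up. Its front (dial) looks along its own -x; the front face is the plane x = -70 mm. Two brass lift-off hinges sit on the front near its -y edge. A wooden stop strip 5.5 mm thick at y = +72 to +84 mm is what the shut door rests on.
- hinge_low (a point): Nominal place of the lower hinge: centre of its shoulder, at case x -82, y -92, z 80 mm; axes as the case's. A hinge is a fixed upright barrel (18 mm diameter, 20 high) with a flat top, the shoulder; from it rises a pin, 8 mm diameter, 18 mm tall, bevelled over the top 2.5 mm to 5 mm diameter. The two pins share one vertical axis.
- hinge_up (a point): Nominal place of the upper hinge's shoulder, at case x -82, y -92, z 175 mm; same barrel and pin. The hinges have slotted screw holes and were clamped by eye: both pins together stand up to 7 mm from the nominal axis, to either side along the case's y. This offset is not reported; it must be seen or felt. They do not shift in use.
- door_center (a point): Centre of the loose door: a dark wooden frame with clear pane, 12 mm thick (own x), 160 wide (y), 175 high (z), 0.25 to 0.4 kg; members 24 mm wide, so a solid top rail. Outer face x = -6 mm, with a brass knob 13 mm proud at y = +68 mm, z = 0. Fully down on the hinges the centre is 137.5 mm above the bench. It starts leaning back 0.34 rad in the easel, inner face on its board.
- knuckle_low (a point): Door's lower knuckle: centre of its lower rim, on its axis, 92 mm from the door's centre along -y and 57.5 mm below; axes as the door's. A knuckle is an upright brass tube open at both ends, bore 10 mm, outer diameter 18 mm, 24 mm high. Fully down, the rim rests on the lower hinge's shoulder.
- knuckle_up (a point): Door's upper knuckle: centre of its lower rim, 92 mm from the door's centre along -y and 37.5 mm above it; same tube, same axis; it belongs on the upper pin. Hung and shut, the door's axes are parallel to the case's; opened by an angle it is turned by that angle counter-clockwise seen from above (at 90 degrees its +y points along the case's -x).
- door_free_edge (a point): Middle of the door's free edge (opposite the hinge), 80 mm from the door's centre along +y; axes as the door's. Shut, it is at case x = about -82 mm.
- easel: Small light wooden easel, fixed, base 150 x 150 x 14 mm, origin at the base's underside, 15 mm from its middle along own -x; its front is own -x. Its 120 mm wide board leans back 0.34 rad and backs the lowest 98 mm of the door, so the upper 75 mm are free on both faces. A ledge carries the door's lower edge, with an 11 mm high lip in front.
- dust_cover_a: Bystander: clear dome on a round coloured base, 112 mm diameter, 99 mm high; origin under its centre.
- dust_cover_b: Bystander: the same kind of dust cover, 112 mm diameter, 99 mm high; origin under its centre.
- loupe: Bystander: black eye loupe, 40 mm diameter, 30 mm high; origin under its centre.
- winding_key: Bystander: brass clock key lying flat, 83 mm long, 54 mm wide, 10 mm high; origin under it.
- movement: Bystander: brass watch movement in a round holder, 64 mm diameter, 24 mm high; origin under its centre.
- brush: Bystander: small brush lying on the bench, 150 mm long; origin under it.
- oil_jar: Bystander: amber jar with black cap, 44 mm diameter, 60 mm high; origin under its centre.

How it is judged (in metres and radians):
On the way:
1. both knuckles are fully down on their pins while the door is still open (z of knuckle_low in the frame of case between 0.076 and 0.084 m and x of knuckle_low in the frame of case between -0.086 and -0.078 m and y of knuckle_low in the frame of case between -0.101 and -0.083 m and z of knuckle_up in the frame of case between 0.171 and 0.179 m and x of knuckle_up in the frame of case between -0.086 and -0.078 m and y of knuckle_up in the frame of case between -0.101 and -0.083 m and x of door_free_edge in the frame of case below -0.135 m), for 0.2 s.
At the end, for the whole second after the job is handed in: The door hangs on both pins, released and at rest: each knuckle rim within 4 mm of its shoulder's height (case z 80 and 175 mm), case x within 4 mm of -82 mm, case y within 9 mm of -92 mm; and it is shut, the middle of its free edge within 6 mm of case x = -82 mm (z of knuckle_low in the frame of case between 0.076 and 0.084 m and x of knuckle_low in the frame of case between -0.086 and -0.078 m and y of knuckle_low in the frame of case between -0.101 and -0.083 m and z of knuckle_up in the frame of case between 0.171 and 0.179 m and x of knuckle_up in the frame of case between -0.086 and -0.078 m and y of knuckle_up in the frame of case between -0.101 and -0.083 m and x of door_free_edge in the frame of case between -0.088 and -0.076 m and linear speed of door below 0.02 m/s and contact force between the fingers and door below 0.3 N); the robot touches nothing.
It fails at once if the door is forced or slammed against the case or its hinges (more than 60 N) (contact force between door and case above 60 N).
It fails at once if the door falls over or is laid down (leans more than 0.8 rad) (angle between door_center's own z axis and vertical above 0.8 rad).
It fails at once if a bystander is shifted by more than 20 mm (distance of any of dust_cover_a, dust_cover_b, loupe, winding_key, movement, brush, oil_jar from where it was at the start of the episode above 0.02 m).
It also fails if it takes over 64 s, if anything falls off the work surface, if the arm or the gripper's body presses on something with over 40 N, if the wrist force passes 120 N, or if a joint passes its speed limit or range.

### The arm

A 6-joint arm with a two-finger parallel gripper is mounted at the origin on the work surface. World frame = base frame: x ahead of the robot, y to its left, z up, the work surface at z = 0. Lengths are in mm, angles in rad, forces in N, time in s.
With the tool pointing down it reaches from about 300 to 775 mm from the base axis. Payload 14.6 kg.
Tool frame: the origin (TCP) lies on the centre line of the jaws, within the pads' length; the fingertips stand 19 mm ahead of it and the grasp point (between the pads) is the TCP (bot.tip_reach is the distance from the TCP to the fingertips, in mm); z points along the fingers, y is the line along which they close (so a half turn about z gives the same grasp; the last joint's range is limited). The gripper opens to 85 mm and grips with 20 to 120 N. Pads are 22 mm wide; open, the fingers measure 114 mm over their backs; the gripper's body (76 mm by 85 mm) begins 54 mm behind the grasp point. The pads swing forward as they close: fully open they stand 13 mm farther back than shut.
Start: joints at [-1.352, 0.3, 1.521, -0, 1.321, -0.067], TCP at [155.052, -527.682, 250.281] pointing down, gripper open.
Joint ranges: [-3.03, 3.03], [-0.79, 2.21], [0.23, 2.52], [-1.04, 4.18], [0, 3.07], [-2.55, 2.55]. Speed limits (rad/s): [2.22, 2.22, 2.57, 3.14, 3.14, 3.14].

### API

Orientations are given as a unit quaternion [w, x, y, z].
In Python, from rig import bot gives the robot as it stands. Calls block until the motion is done:
- bot.move_to(position, orientation): joint-space move of the TCP to a pose.
- bot.servo_line(position, attitude=None, speed=150, until_force=None): straight line of the TCP; attitude=None keeps the orientation; speed is the mean speed in mm/s. With until_force (N) it stops when the force on the tool has changed by that much, and returns True; else False.
- bot.move_joints(angles): joint-space move.
- bot.move_gripper(opening, grip_force=None): finger opening in mm; grip_force is the grip in N (None keeps the last); returns when the fingers have stopped.
- bot.dwell(seconds).
- bot.ik(position, orientation): joint angles nearest the present ones, or None.
- bot.read_state(): the state.
- bot.read_camera(name): name is "side" or "top"; returns a dict with "image" (400x640x3 uint8, blue, green, red), "depth" (400x640 float32, mm along the optical axis (not along the pixel's ray), 0 where there is no reading), "fovy" (degrees; the focal length in pixels is half the picture's height over the tangent of half this angle, whatever the lens; pixels are square), "cx", "cy" (the principal point, pixels), "eye" and "attitude" of the camera in the world. Camera axes: x right, y down, z forward; pixel columns grow to the right and rows downward; lengths in mm; the calibration is good to about 2 mm. A picture is of the moment at which its call begins.
A pose or a line that the arm cannot do raises bot.MotionError and nothing moves.
- bot.finish_job(): hands the job in; it is judged then, once.
The state is a dict: "clock": time; "joint_positions": joint angles; "qvel": joint speeds; "effort": joint torques, N m; "ee_pos": TCP position; "tool_rot": TCP orientation; "ft_force": force on the tool from outside, world axes, zero at the start; "moment": the same for the moment, N m; "grip_width": finger opening in mm; "grip_force": force on a finger pad.
Only numpy, scipy, OpenCV 4.12 (cv2) and the standard library are available. Lean on these libraries where they do the work, as an engineer would, in place of code of your own. Each camera call takes 0.05 s, during which the arm holds its last target. There are 200 camera calls.

## Working session

There is one attempt and no reset: what is moved stays moved. The work goes in short steps, each a Python script; the robot and the scene stay as the last script left them, time stands still between calls to the robot, and variables do not carry over. Pictures are saved under pics/ and viewed, at most 10 in all, crops included, and the job is handed in when it is done.

```bash
ls; mkdir -p pics
cat > h.py <<'E'
import numpy as np, cv2, pickle
from scipy.spatial.transform import Rotation as R
from rig import bot
def q2R(q): return R.from_quat([q[1],q[2],q[3],q[0]]).as_matrix()
def R2q(M):
    q=R.from_matrix(M).as_quat(); return [q[3],q[0],q[1],q[2]]
def cam(n):
    c=bot.read_camera(n); pickle.dump({k:c[k] for k in c},open(f'{n}.pkl','wb')); return c
def f(c): return c['image'].shape[0]/2/np.tan(np.radians(c['fovy'])/2)
def cloud(c):
    d=c['depth']; v,u=np.mgrid[:d.shape[0],:d.shape[1]]
    P=np.stack([(u-c['cx'])/f(c)*d,(v-c['cy'])/f(c)*d,d],-1)
    return P@q2R(c['attitude']).T+np.array(c['eye'])
def ray(c,u,v):
    return q2R(c['attitude'])@np.array([(u-c['cx'])/f(c),(v-c['cy'])/f(c),1.])
def onz(c,u,v,z):
    r=ray(c,u,v); e=np.array(c['eye']); return e+r*(z-e[2])/r[2]
E
python3 - <<'E'
from h import *
for n in('side','top'):
    c=cam(n); cv2.imwrite(f'pics/{n}0.png',c['image']); print(n,c['fovy'],c['cx'],c['cy'],c['eye'],np.round(q2R(c['attitude']),3).tolist(),(c['depth']>0).mean())
print(bot.read_state())
E
```

```text
pics
side 51.65074184063725 321.09432893397246 198.73814893424446 [ 345.51386401 -843.63111493 1104.78355523] [[0.965, -0.196, 0.172], [-0.261, -0.739, 0.621], [0.005, -0.645, -0.764]] 0.99604296875
top 53.87184377968692 313.27975168007083 199.35535221499836 [ 478.85692397  -43.49595979 1169.67413759] [[0.012, -0.998, 0.056], [-1.0, -0.012, 0.009], [-0.009, -0.056, -0.998]] 0.9958984375
{'clock': 0.1, 'joint_positions': array([-1.35160625e+00,  3.00432516e-01,  1.52155454e+00,  9.46305610e-06,
        1.32067753e+00, -6.66070863e-02]), 'qvel': array([ 0.00044507, -0.00132452, -0.00316491,  0.00128623,  0.00029086,
        0.00188761]), 'effort': array([ 9.36171273e-04, -5.44377208e+01, -3.62372625e+01, -1.33638682e-04,
        3.03022149e-03,  5.72016461e-06]), 'ee_pos': array([ 155.00976059, -527.49887692,  249.75368883]), 'tool_rot': array([-5.34758513e-04,  9.89807385e-01,  1.42411565e-01, -3.62798235e-05]), 'ft_force': array([-0.0140858 ,  0.50002043, -0.04650762]), 'moment': array([ 0.01331574, -0.03979403, -0.03592707]), 'grip_force': 0.0, 'grip_width': 85.39746167895906}
```

View pics/side0.png

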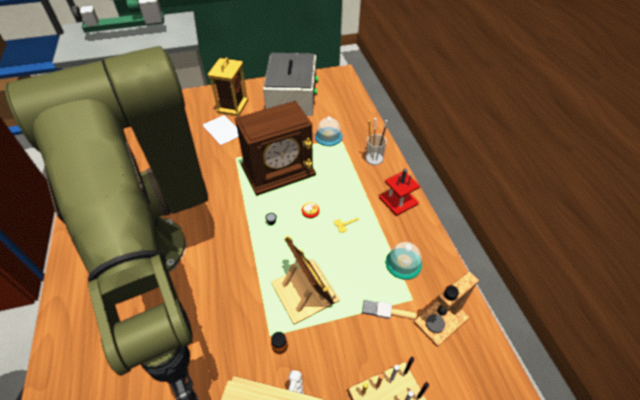

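View pics/top0.png

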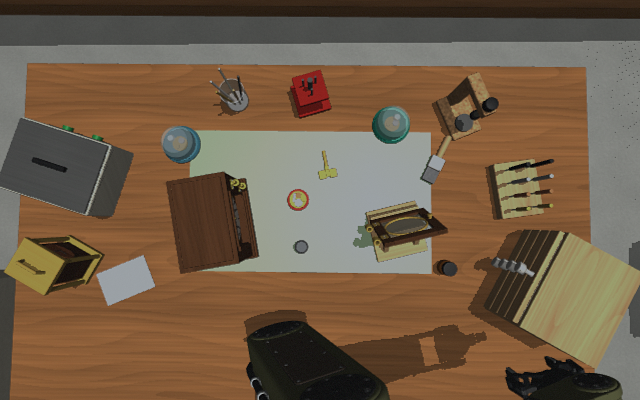

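The side view shows the case at about (275,150) with brass hinges at (307,150) and (307,168), and the door in the easel at about (305,275). In the top view the case is at (212,222), hinges at (238,185), and the door at (407,222), with the arm clear of both. Next I'll crop and zoom.

Run:
```python
from h import *
import pickle
T=pickle.load(open('top.pkl','rb'));S=pickle.load(open('side.pkl','rb'))
a=cv2.resize(T['image'][185:285,345:465],None,fx=5,fy=5,interpolation=cv2.INTER_CUBIC)
b=cv2.resize(S['image'][220:330,255:355],None,fx=5,fy=5,interpolation=cv2.INTER_CUBIC)[:500]
b2=cv2.resize(S['image'][125:195,275:325],None,fx=4,fy=4,interpolation=cv2.INTER_CUBIC)
cv2.imwrite('pics/d1.png',a)
cv2.imwrite('pics/d2.png',b)
P=cloud(T); z=P[...,2]
m=((z>225)&(z<260)).astype(np.uint8); m[:,:150]=0;m[:,270:]=0;m[290:]=0
pts=P[m>0]; print('case top z',np.median(pts[:,2]))
r=cv2.minAreaRect(pts[:,:2].astype(np.float32)); print(r, cv2.boxPoints(r))
# door: z>60 in region
g=np.zeros_like(m); g[180:270,345:465]=1
m=(g>0)&(z>30); print(m.sum(), np.percentile(P[m],[0,5,50,95,100],axis=0).round())
# grid
for v in range(196,256,6): print(v,[(int(P[v,u,0]),int(P[v,u,1]),int(z[v,u])) for u in range(360,452,10)])
```

```text
case top z 241.5801172792269
((475.0617370605469, 227.8546905517578), (222.34762573242188, 145.03024291992188), 10.866607666015625) [[352.21063 278.1107 ]
 [379.5522  135.68103]
 [597.91284 177.5987 ]
 [570.5713  320.02835]]
2452 [[ 348. -436.   30.]
 [ 371. -397.   40.]
 [ 468. -278.  117.]
 [ 515. -195.  200.]
 [ 533.  -43. 1170.]]
196 [(556, -170, 5), (556, -201, 0), (556, -230, 3), (557, -260, 2), (557, -289, 3), (557, -319, 3), (558, -349, 1), (558, -378, 2), (559, -409, -1), (559, -438, 0)]
202 [(538, -171, 2), (538, -200, 4), (539, -231, -2), (539, -260, 3), (540, -291, -3), (539, -317, 11), (540, -349, 0), (541, -379, -1), (541, -407, 3), (541, -437, 1)]
208 [(520, -171, 2), (521, -201, 0), (521, -230, 3), (521, -257, 18), (520, -282, 36), (520, -307, 52), (521, -340, 34), (523, -379, -3), (523, -407, 3), (523, -438, 0)]
214 [(502, -171, 1), (503, -199, 12), (502, -224, 42), (502, -251, 49), (503, -280, 47), (503, -305, 60), (503, -328, 78), (502, -342, 126), (505, -407, 3), (506, -437, 0)]
220 [(485, -171, 0), (485, -196, 40), (485, -221, 56), (485, -250, 55), (486, -275, 68
[... 264 characters left out ...]

232 [(449, -172, 0), (452, -190, 80), (453, -209, 133), (454, -234, 141), (454, -260, 141), (455, -282, 158), (456, -300, 187), (456, -321, 199), (457, -346, 198), (453, -437, 1)]
238 [(432, -172, 0), (432, -201, -1), (439, -205, 158), (440, -227, 179), (440, -250, 190), (441, -272, 199), (441, -296, 199), (434, -378, 1), (434, -408, -1), (435, -438, -2)]
244 [(414, -171, 3), (414, -201, 2), (415, -229, 13), (426, -223, 198), (426, -248, 196), (417, -316, 15), (417, -344, 16), (416, -378, 0), (417, -407, 2), (417, -437, 0)]
250 [(396, -172, 2), (397, -201, 4), (398, -229, 10), (398, -259, 9), (399, -287, 12), (399, -315, 16), (399, -345, 13), (399, -378, -1), (399, -407, 1), (400, -436, 1)]
```

View pics/d1.png

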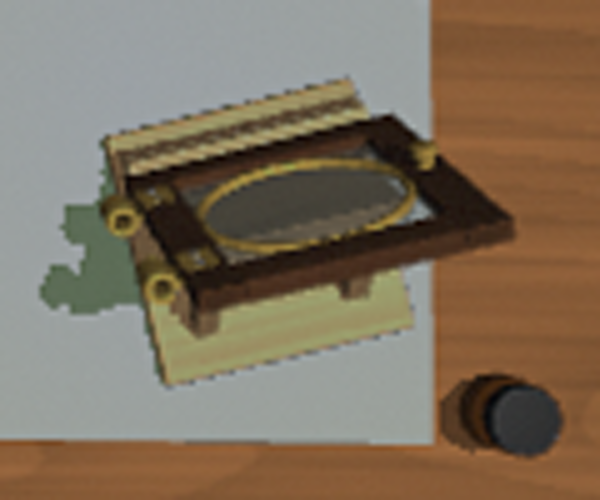

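View pics/d2.png

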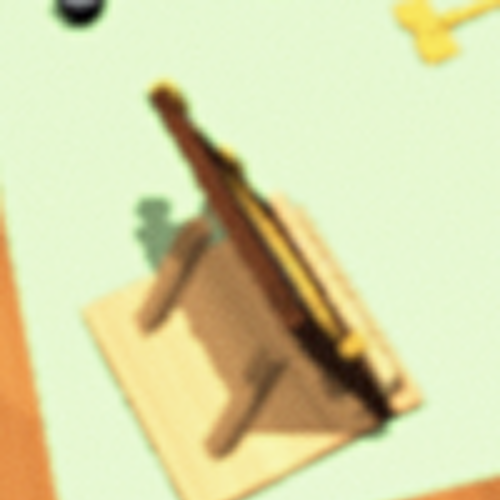

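The crops show the outer face turned towards +x, leaning back towards the robot. The top edge runs from about (384,246) to (447,231) in top-image pixels. The knuckles are at the +y end, at about (369,228) and (377,242), and the knob is at the free end. Next I'll fit the door pose from depth and find the hinges.

Run:
```python
from h import *
T=pickle.load(open('top.pkl','rb'));S=pickle.load(open('side.pkl','rb'))
P=cloud(T); g=np.zeros(P.shape[:2],bool); g[190:262,360:455]=1
m=g&(P[...,2]>45)&(P[...,2]<215); hsv=cv2.cvtColor(T['image'],cv2.COLOR_BGR2HSV); dark=(hsv[...,2]<90)
Q=P[m&dark]
rng=np.random.default_rng(0);best=0
for _ in range(500):
    a=Q[rng.choice(len(Q),3,False)]; n=np.cross(a[1]-a[0],a[2]-a[0]); l=np.linalg.norm(n)
    if l<500: continue
    n/=l; 
    if n[2]<0:n=-n
    k=abs((Q-a[0])@n)<3
    if k.sum()>best: best=k.sum();K=k
for _ in range(3):
    c=Q[K].mean(0); n=np.linalg.svd(Q[K]-c)[2][2]; n*=np.sign(n[2]); K=abs((Q-c)@n)<3
print('n',n,'tilt',np.arcsin(n[2]),K.sum(),len(Q))
h=np.array([n[1],-n[0],0]);h/=np.linalg.norm(h) # horizontal, door +y
up=np.cross(n,h); up*=np.sign(up[2])
A=Q[K]-c; uv=np.c_[A@h,A@up]
r=cv2.minAreaRect(uv.astype(np.float32)); print('h',h,'yaw y-axis',np.degrees(np.arctan2(h[1],h[0])),r)
ctr=c+h*r[0][0]+up*r[0][1]; print('outer face centre',ctr,'extent',uv.min(0),uv.max(0),'c',c)
cv2.imwrite('pics/h.png',np.hstack([cv2.resize(T['image'][160:220,215:270],(550,600),interpolation=cv2.INTER_CUBIC)[:, :390],cv2.resize(S['image'][125:185,280:320],(400,600),interpolation=cv2.INTER_CUBIC)]))
# brass
br=cv2.inRange(hsv,(18,110,70),(35,255,255)); 
sub=np.zeros_like(br); sub[165:205,222:255]=br[165:205,222:255]
n_,lab,st,ce=cv2.connectedComponentsWithStats(sub)
for i in range(1,n_): print('T',st[i],ce[i],np.median(P[lab==i],axis=0))
PS=cloud(S); hs=cv2.cvtColor(S['image'],cv2.COLOR_BGR2HSV); br=cv2.inRange(hs,(18,110,70),(35,255,255)); sub=np.zeros_like(br); sub[130:190,295:322]=br[130:190,295:322]
n_,lab,st,ce=cv2.connectedComponentsWithStats(sub)
for i in range(1,n_): print('S',st[i],ce[i],np.median(PS[lab==i],axis=0))
```

```text
n [0.91269689 0.22322576 0.34227861] tilt 0.3493409192278089 884 1623
h [ 0.23757568 -0.97136903  0.        ] yaw y-axis -76.25650079159384 ((-6.7472991943359375, -13.830917358398438), (169.61534118652344, 179.80972290039062), 89.8218002319336)
outer face centre [ 471.2687048  -269.15811857  124.98636549] extent [-96.82169467 -98.79938947] [83.28488841 70.84451925] c [ 468.27321162 -276.83692579  137.98187478]
T [230 179  16  11  99] [237.3030303  183.61616162] [575.51123352 165.02993954 173.67194763]
T [239 191   1   1   1] [239. 191.] [561.20920132 173.5403909   79.71766272]
S [303 137   9  12  73] [307.24657534 142.53424658] [574.80771361 161.27782176 171.23506052]
S [295 141   3   4   6] [296.  142.5] [539.60708151 183.01950189 163.74383313]
S [314 143   2   1   2] [314.5 143. ] [644.32876271 342.94793583  -3.93151883]
S [298 146   2   5   5] [298.2 148. ] [546.05286945 183.81440133 137.21055647]
S [298 153   1   1   1] [298. 153.] [546.23234276 190.30022002 105.88403036]
S [296 157   1   1   1] [296. 157.] [537.30959076 184.72725805  93.99802857]
S [303 158   9  11  66] [307.71212121 162.93939394] [574.32661245 162.64809143  75.80633632]
S [314 171   1   1   1] [314. 171.] [598.31302063 171.74774956  20.49102907]
```

View pics/h.png

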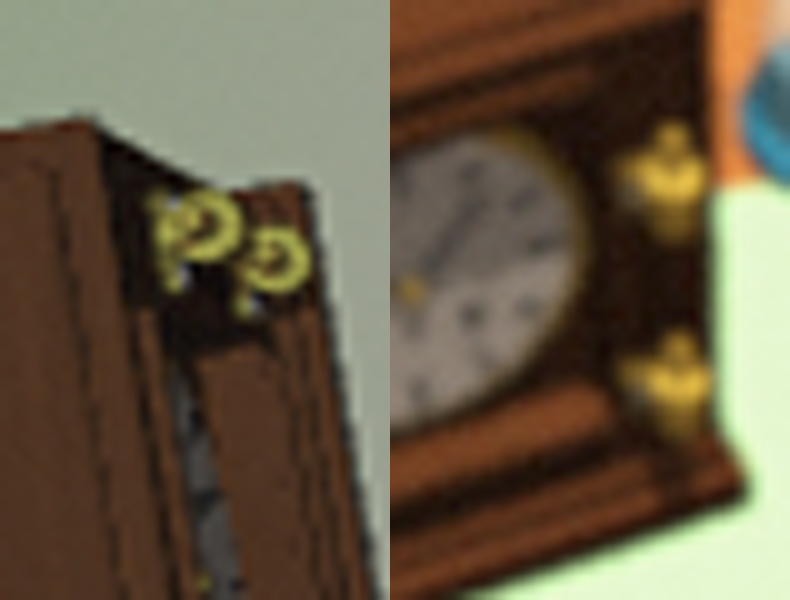

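Top crop: the upper hinge ring is centred at about (235.5,182.4) px and the lower at (241.9,185.3). In the side crop the pin tips are at about (307.8,137) and (308.8,158). Next I'll triangulate the pins and check IK.

```bash
cat >> h.py <<'E'
CYAW=np.radians(100.87)
def doorR(yaw,lean=0): # door axes, lean back = top toward +x door
    return R.from_euler('z',yaw).as_matrix()@R.from_euler('y',lean).as_matrix()
def tool(D,flip): # tool z=-door z, tool y = +-door x
    z=-D[:,2]; y=D[:,0]*(1 if flip else -1); return np.c_[np.cross(y,z),y,z]
def twov(c1,p1,c2,p2):
    a,b=ray(c1,*p1),ray(c2,*p2); e1,e2=np.array(c1['eye']),np.array(c2['eye'])
    s=np.linalg.lstsq(np.c_[a,-b],e2-e1,rcond=None)[0]; A=e1+a*s[0];B=e2+b*s[1]; return (A+B)/2,np.linalg.norm(A-B)
E
python3 - <<'E'
from h import *
T=pickle.load(open('top.pkl','rb'));S=pickle.load(open('side.pkl','rb'))
print('T up',onz(T,235.5,182.4,175),'low',onz(T,241.9,185.3,80))
print('S up',onz(S,307.8,137.5,193),'low',onz(S,308.5,158.5,98))
print(twov(T,(235.5,182.4),S,(307.5,142.0)))
g0=np.array([469.1,-278.7,119.4]); 
D=doorR(np.radians(-166.26),.34); print(D.round(2).tolist())
for fl in(0,1):
    for nm,p,DD in [('pre',g0+D@[0,0,170],D),('g',g0+D@[0,0,76],D),('hang',np.array([598,74,182.5+76]),doorR(CYAW+np.pi/2)),('low',np.array([598,74,213.5]),doorR(CYAW+np.pi/2)),('45',np.array([581-27+0,165-88,213.5]),doorR(CYAW+np.pi/4))]:
        q=bot.ik(p,R2q(tool(DD,fl))); print(fl,nm,None if q is None else np.round(q,2))
E
```

```text
T up [575.82269728 163.97955619 175.        ] low [577.18515306 165.76499665  80.        ]
S up [576.60318312 163.73956296 193.        ] low [576.82137227 162.30376356  98.        ]
(array([575.69847637, 164.49013612, 172.8065542 ]), np.float64(0.683043584989485))
[[-0.92, 0.24, -0.32], [-0.22, -0.97, -0.08], [-0.33, 0.0, 0.94]]
0 pre [-0.82  0.09  1.74  0.32  1.17 -1.16]
0 g [-0.76  0.22  1.8   0.35  0.96 -1.18]
0 hang [ 0.06  0.41  1.35 -0.    1.38 -0.13]
0 low [ 0.06  0.45  1.41 -0.    1.29 -0.13]
0 45 [ 0.07  0.35  1.54 -0.    1.25  0.67]
1 pre [-0.82  0.09  1.74  0.32  1.17  1.98]
1 g [-0.76  0.22  1.8   0.35  0.96  1.96]
1 hang None
1 low None
1 45 [ 0.07  0.35  1.54 -0.    1.25 -2.47]
```

Run:
```python
from h import *
g0=np.array([469.1,-278.7,119.4]); D=doorR(np.radians(-166.26),.34); q=R2q(tool(D,0))
bot.move_to(g0+D@[0,0,170],q)
bot.servo_line(g0+D@[0,0,77],speed=80)
s=bot.read_state();print(s['ee_pos'],s['ft_force'],s['clock'])
bot.move_gripper(0,60)
s=bot.read_state();print(s['ee_pos'],s['ft_force'],s['grip_width'],s['grip_force'],s['clock'])
c=cam('top');d=cam('side')
cv2.imwrite('pics/g.png',np.hstack([cv2.resize(c['image'][180:280,350:450],(400,400)),cv2.resize(d['image'][210:310,255:355],(400,400))]))
```

```text
[ 444.2232976  -284.97768137  192.46579228] [0.08653982 0.04510376 1.09770618] 2.7417
[ 444.20935461 -284.95280472  192.20073134] [-2.03554288 -1.13238818  2.34910028] 10.891411138556379 59.28056359291077 3.4083
```

View pics/g.png

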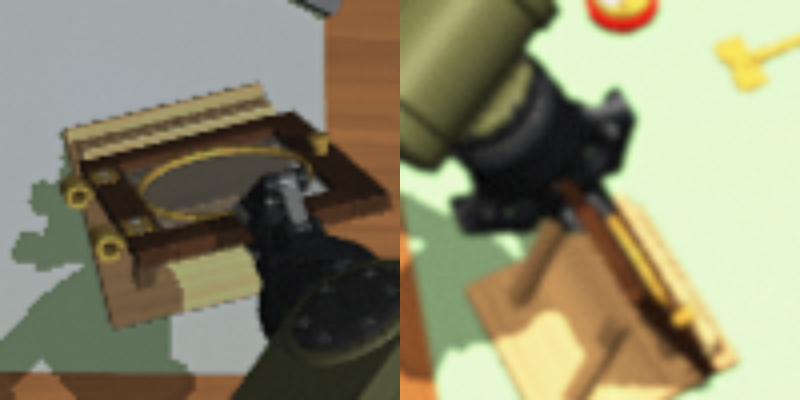

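The picture shows the jaws astride the top rail near mid-width at about (270,200). Next I'll lift the door, straighten it and carry it to above the pins.

Run:
```python
from h import *
g0=np.array([469.1,-278.7,119.4]); D=doorR(np.radians(-166.26),.34)
p=np.array(bot.read_state()['ee_pos'])+D[:,2]*45
bot.servo_line(p,speed=60)
s=bot.read_state();print(s['ft_force'],s['grip_width'])
D1=doorR(np.radians(-166.26),0); qv=R2q(tool(D1,0))
bot.servo_line(np.array([500,-240,290.]),qv,speed=80)
D2=doorR(CYAW+np.pi/2); q2=R2q(tool(D2,0))
bot.servo_line(np.array([593.7,73.6,137.5+77+50]),q2,speed=150)
bot.dwell(.5)
s=bot.read_state();print(s['ee_pos'],s['ft_force'],s['moment'],s['grip_width'],s['clock'])
c=cam('top');d=cam('side')
cv2.imwrite('pics/k.png',np.hstack([cv2.resize(c['image'][155:215,210:270],(400,400),interpolation=cv2.INTER_CUBIC),cv2.resize(d['image'][90:190,260:360],(400,400),interpolation=cv2.INTER_CUBIC)]))
```

```text
[ 1.88495204 -0.61624698 -2.95541092] 10.629002382807347
[593.69065325  73.6136476  264.50965705] [-0.05956798  0.31432587 -4.23232362] [-0.05016942 -0.01449879  0.0324852 ] 10.64090499349071 8.675
```

View pics/k.png

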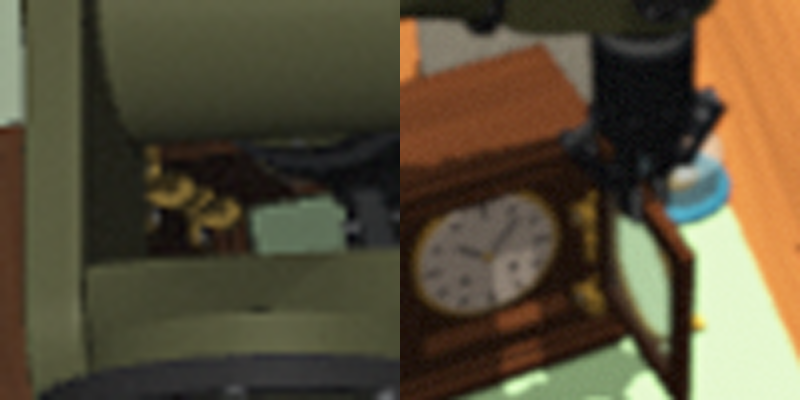

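The arm hides the hinge zone in the top view; only the shoulder rings are seen, at about (170,188) and (215,210) in the crop. I'll measure the knuckles relative to the tool in an open area instead.

Run:
```python
from h import *
D2=doorR(CYAW+np.pi/2)
bot.servo_line([540,-270,264.5],speed=220)
bot.dwell(.4)
s=bot.read_state();print(s['ee_pos'],s['clock'])
c=cam('top');d=cam('side'); ctr=np.array(s['ee_pos'])-[0,0,77]
def proj(c,p):
    v=q2R(c['attitude']).T@(p-np.array(c['eye'])); return f(c)*v[:2]/v[2]+[c['cx'],c['cy']]
ims=[]
for cc,w in((c,20),(d,20)):
    ps=[proj(cc,ctr+D2@[0,-92,z]) for z in(61.5,-33.5)]; m=np.mean(ps,0).astype(int); print(ps,m-w)
    ims.append(cv2.resize(cc['image'][m[1]-w:m[1]+w,m[0]-w:m[0]+w],(400,400),interpolation=cv2.INTER_CUBIC))
cv2.imwrite('pics/m.png',np.hstack(ims))
```

```text
[ 540.04282855 -269.85763392  264.51978117] 10.9083
[array([375.06449654, 203.54390546]), array([369.60973337, 205.23149833])] [352 184]
[array([318.77030724, 208.5918202 ]), array([318.75071451, 229.61166812])] [298 199]
```

View pics/m.png

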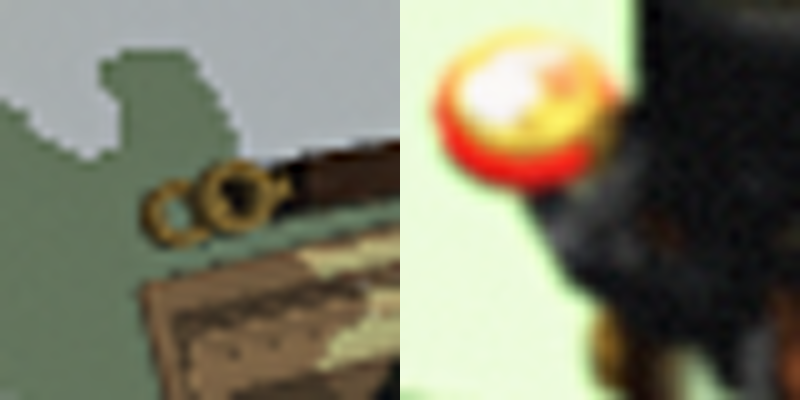

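The rings are within 0.4 px of the prediction: upper at about (374.9,203.2) px and lower at (369.3,204.8). So the door is plumb, and the knuckle sits about (+1.1,+0.7) mm off the model. I'll correct for that and lower it under force guard, with a small search.

Run:
```python
from h import *
bot.servo_line([592.7,73.2,264.5],speed=220)
ax=np.array([np.cos(CYAW),np.sin(CYAW)]); ay=np.array([-ax[1],ax[0]])
base=np.array([592.7,73.2])
bot.servo_line([*base,240],speed=60); bot.dwell(.3)
for o in [(0,0),(0,1.8),(0,-1.8),(1.8,0),(-1.8,0),(1.8,1.8),(-1.8,-1.8),(1.8,-1.8),(-1.8,1.8),(0,3.5),(0,-3.5)]:
    t=base+o[0]*ax+o[1]*ay
    bot.servo_line([*t,238],speed=30)
    hit=bot.servo_line([*t,208],speed=20,until_force=5)
    s=bot.read_state(); print(o,hit,s['ee_pos'].round(2),s['ft_force'].round(1),s['moment'].round(2),round(s['clock'],1))
    if s['ee_pos'][2]<226 or s['clock']>30: break
```

```text
(0, 0) True [592.64  73.89 231.  ] [ 1.7  4.8 -3.8] [ 0.89 -0.37 -0.27] 14.4
(0, 1.8) True [590.99  72.66 234.1 ] [ 0.2 -0.7  2.6] [ 0.29 -0.06  0.03] 15.3
(0, -1.8) True [594.07  74.18 230.78] [ 0.   3.9 -4.1] [ 0.78  0.03 -0.01] 16.3
(1.8, 0) True [592.6   74.92 216.96] [ 0.4 -1.5  3.6] [ 0.14 -0.08 -0.06] 17.7
```

Run:
```python
from h import *
p=bot.read_state()['ee_pos']
hit=bot.servo_line([p[0],p[1],p[2]-6],speed=10,until_force=6)
s=bot.read_state(); print(hit,s['ee_pos'].round(2),s['ft_force'].round(1),s['moment'].round(2),s['clock'])
c=cam('side')
cv2.imwrite('pics/s.png',cv2.resize(c['image'][110:210,250:370],(720,600),interpolation=cv2.INTER_CUBIC))
```

```text
True [592.74  74.88 216.9 ] [-0.1 -0.8  5.5] [0.28 0.14 0.09] 17.9083
```

View pics/s.png

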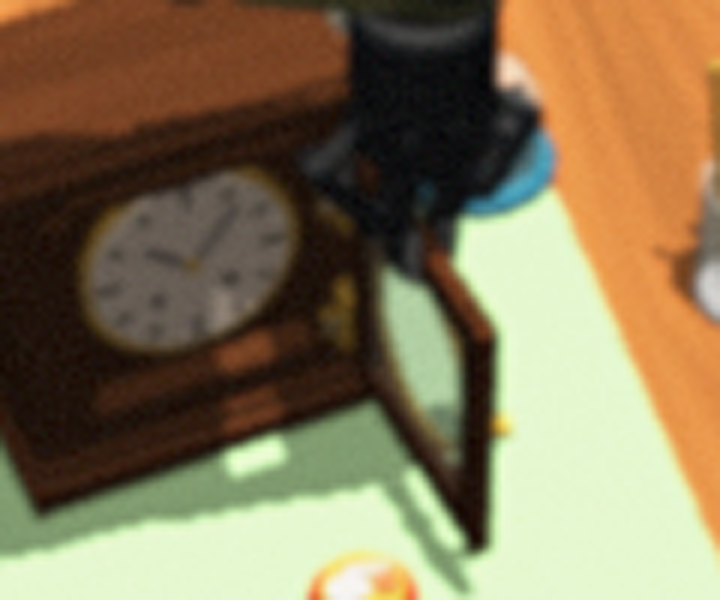

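The stop at z=216.9 is rigid, 17 mm below the first pin-top contact, and the lower knuckle sits on its barrel at about (340,315) in the crop, with the door plumb and open. It is seated, so I'll release it and push it shut on the outer face with closed fingers.

Run:
```python
from h import *
A=np.array([576.4,165.5,0]); s160=150
def pose(th,off,z):
    D=doorR(CYAW+np.radians(th)); p=A+D@[-off,s160,0]; p[2]=z; return p,R2q(tool(D,0))
p=bot.read_state()['ee_pos']
bot.dwell(.2)
bot.move_gripper(50)
bot.servo_line([p[0],p[1],300],speed=100)
c=cam('side'); cv2.imwrite('pics/r.png',cv2.resize(c['image'][110:210,250:370],(720,600),interpolation=cv2.INTER_CUBIC))
bot.move_gripper(0,20)
P,q=pose(92,50,300); bot.servo_line(P,q,speed=150)
P,q=pose(92,50,203); bot.servo_line(P,q,speed=100)
s=bot.read_state(); print(s['clock'],s['ft_force'],s['grip_width'])
for th in range(80,5,-10):
    P,q=pose(th,24,203)
    print(th,bot.ik(P,q) is not None)
```

```text
21.9833 [-0.22235687  0.30411248  0.51957648] 0.09527517556868777
80 True
70 True
60 True
50 True
40 True
30 True
20 True
10 True
```

View pics/r.png

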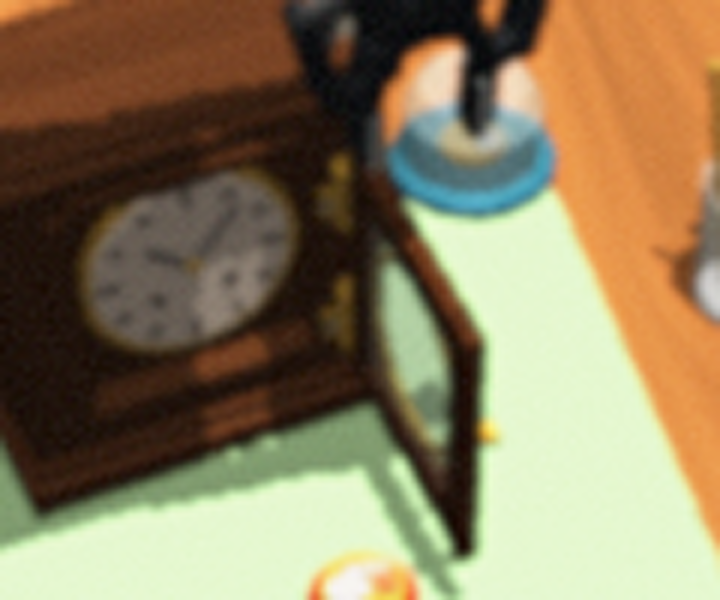

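The released door hangs upright on both hinges, still open, with its free bottom corner at about (462,553). Now I'll push it shut.

Run:
```python
from h import *
A=np.array([576.4,165.5,0])
def pose(th,off,z=203):
    D=doorR(CYAW+np.radians(th)); p=A+D@[-off,150,0]; p[2]=z; return p,R2q(tool(D,0))
def st(t):
    s=bot.read_state(); print(t,s['ee_pos'].round(1),s['ft_force'].round(1),round(s['clock'],1)); return s
ok=True
for th in [85,75,65,55,45,35,25,17,12]:
    hit=bot.servo_line(*pose(th,24),speed=60,until_force=8); st((th,hit))
    if hit: ok=False;break
if ok:
    for th in np.arange(10,-8,-2):
        hit=bot.servo_line(*pose(th,24),speed=12,until_force=3); st((th,hit))
        if hit: break
```

```text
(85, False) [615.8  18.8 203.1] [0.1 0.1 0.5] 22.9
(75, False) [589.8  14.2 203.1] [0.5 0.3 0.3] 23.5
(65, False) [563.4  14.2 203. ] [ 0.1 -0.3 -0.7] 24.1
(55, False) [537.3  18.8 203. ] [ 0.7 -0.2  0.5] 24.6
(45, False) [512.4  27.8 203. ] [ 0.4  0.5 -0.5] 25.2
(35, False) [489.5  41.  203. ] [-0.3  0.3 -0.1] 25.8
(25, False) [469.2  58.  203. ] [0.1 0.1 0.6] 26.4
(17, False) [455.3  74.  203. ] [ 0.6 -0.9  0.5] 26.9
(12, False) [447.7  84.9 203. ] [-0.  -0.  -0.4] 27.3
(np.int64(10), False) [444.8  89.7 203. ] [-0.1 -0.1  0.1] 27.9
(np.int64(8), False) [442.2  94.3 203. ] [ 0.3 -0.7  0.1] 28.5
(np.int64(6), False) [439.8  99.  203. ] [ 0.1 -0.2  0.3] 29.1
(np.int64(4), False) [437.6 103.9 203. ] [1.1 0.3 0.9] 29.7
(np.int64(2), False) [435.5 108.7 203. ] [ 0.6 -0.3  0.3] 30.3
(np.int64(0), True) [433.8 113.2 203. ] [ 0.7 -1.1  3.3] 30.7
```

```bash
cat > chk.py <<'E'
from h import *
def chk():
    c=cam('side'); P=cloud(c); ax=np.array([np.cos(CYAW),np.sin(CYAW),0]); ay=np.array([-ax[1],ax[0],0])
    V=P-np.array([475.06,227.85,0]); X=V@ax;Y=V@ay;Z=P[...,2]
    dark=cv2.cvtColor(c['image'],cv2.COLOR_BGR2HSV)[...,2]<120
    for lo,hi in((-80,-55),(-40,-10),(0,30),(50,73)):
        for a,b in((204,224),(55,72)):
            m=(Y>lo)&(Y<hi)&(Z>a)&(Z<b)&(X<-60)&(X>-260); print((lo,hi,a),m.sum(),np.percentile(X[m],[10,50,90]).round(1) if m.any() else '')
E
python3 - <<'E'
from chk import *
D=doorR(CYAW); p=bot.read_state()['ee_pos']
bot.servo_line(p-D[:,0]*60,speed=100); q=bot.read_state()['ee_pos']; bot.servo_line([q[0],q[1],330],speed=150)
bot.dwell(.2); print(bot.read_state()['clock']); chk()
c=bot.read_camera('side'); cv2.imwrite('pics/e.png',cv2.resize(c['image'][100:210,230:350],(600,550)))
E
```

```text
32.6417
(-80, -55, 204) 49 [-91.4 -87.4 -70.6]
(-80, -55, 55) 21 [-92.8 -90.1 -87.3]
(-40, -10, 204) 81 [-94.4 -90.5 -70.7]
(-40, -10, 55) 38 [-96.4 -93.1 -86.3]
(0, 30, 204) 80 [-96.9 -92.8 -73.5]
(0, 30, 55) 38 [-98.7 -95.5 -89.8]
(50, 73, 204) 75 [-99.2 -90.4 -69.5]
(50, 73, 55) 21 [-100.6  -98.9  -96.9]
```

The door is still about 4° open, because the fingers are slimmer than I assumed. I'll push the last 10 mm.

Run:
```python
from chk import *
A=np.array([576.4,165.5,0]); D=doorR(CYAW); q=R2q(tool(D,0))
def P(off,z=203): p=A+D@[-off,150,0]; p[2]=z; return p
bot.servo_line(P(60,330),q,speed=100); bot.servo_line(P(60),speed=120); bot.servo_line(P(25),speed=60); bot.dwell(.3)
hit=bot.servo_line(P(6),speed=10,until_force=5)
s=bot.read_state(); print(hit,((s['ee_pos']-A)@D).round(2),s['ft_force'].round(1),s['clock'])
bot.dwell(.3); print(bot.read_state()['ft_force'])
bot.servo_line(P(60),speed=60); bot.servo_line(P(90,330),speed=120); bot.dwell(.3); chk(); print(bot.read_state()['clock'])
```

```text
True [-24.38 149.96 203.03] [ 0.5 -2.8  3.6] 35.8417
[ 0.19466272 -2.03993123  5.16999672]
(-80, -55, 204) 49 [-90.2 -86.7 -68.1]
(-80, -55, 55) 21 [-92.8 -90.9 -88.2]
(-40, -10, 204) 80 [-93.1 -88.8 -68.8]
(-40, -10, 55) 37 [-94.7 -92.  -85.8]
(0, 30, 204) 72 [-95.9 -92.1 -73.3]
(0, 30, 55) 37 [-96.9 -93.8 -87.9]
(50, 73, 204) 76 [-97.9 -90.4 -70.6]
(50, 73, 55) 26 [-100.   -97.2  -93.6]
38.4667
```

The contact came at once, with an upward force, so the wide gripper linkage is probably meeting the case's top edge rather than the door. I'll tilt the tool so the fingertips lead.

Run:
```python
from chk import *
A=np.array([576.4,165.5,0]); D=doorR(CYAW); a=.7
z=np.array([np.sin(a),0,-np.cos(a)]); x0=tool(np.eye(3),0)
y=np.array([-np.cos(a),0,-np.sin(a)]); Rt=D@np.c_[np.cross(y,z),y,z]; q=R2q(Rt)
def P(off,h): # tip at (-off,158,h)
    t=np.array([-off,158,0.])-19*z; p=A+D@t; p[2]=h-19*z[2]; return p
for o,h in((90,300),(60,195),(6,195)): print(bot.ik(P(o,h),q))
bot.servo_line(P(90,300),q,speed=120); bot.servo_line(P(60,195),speed=120); bot.servo_line(P(30,195),speed=60); bot.dwell(.3)
hit=bot.servo_line(P(4,195),speed=12,until_force=5)
s=bot.read_state(); print(hit,((s['ee_pos']+19*D@z-A)@D).round(2),s['ft_force'].round(1),s['clock'])
bot.servo_line(P(60,195),speed=60); bot.servo_line(P(110,300),speed=120); bot.dwell(.3); chk(); print(bot.read_state()['clock'])
```

```text
[-0.30222267  0.13413402  1.69615841  0.60719126  1.66879947  1.02751177]
[-0.24549367  0.22716276  1.84855336  0.63024501  1.4381357   0.92839922]
[-0.13629808  0.19331901  1.89047584  0.67168572  1.37391385  1.00031792]
True [ -9.7  157.95 194.84] [ 0.1 -4.9  2.7] 42.8667
(-80, -55, 204) 0 
(-80, -55, 55) 19 [-90.6 -87.8 -86. ]
(-40, -10, 204) 0 
(-40, -10, 55) 36 [-90.3 -88.1 -82.5]
(0, 30, 204) 0 
(0, 30, 55) 39 [-91.6 -87.3 -81.9]
(50, 73, 204) 0 
(50, 73, 55) 27 [-91.3 -89.1 -85.5]
45.325
```

Run:
```python
from chk import *
p=bot.read_state()['ee_pos']; bot.servo_line(p+[0,-150,20],speed=150); bot.dwell(.3); chk()
s=bot.read_state(); print(s['clock'],s['ft_force'])
P=cloud(pickle.load(open('side.pkl','rb'))); V=P-np.array([475.06,227.85,0]); D=doorR(CYAW); V=V@D
m=(V[...,0]<-76)&(V[...,0]>-92)&(V[...,2]>180)&(abs(V[...,1])<70); print('door top z',np.percentile(V[m][:,2],[50,95,99]))
print(bot.finish_job())
```

```text
(-80, -55, 204) 25 [-88.5 -76.2 -69.4]
(-80, -55, 55) 0 
(-40, -10, 204) 0 
(-40, -10, 55) 0 
(0, 30, 204) 2 [-89.1 -88.6 -88.1]
(0, 30, 55) 2 [-83.2 -82.  -80.9]
(50, 73, 204) 0 
(50, 73, 55) 0 
46.8333 [0.41732691 0.53382939 0.16448094]
door top z [192.61711786 224.3179641  233.47431253]
the job is handed in; nothing more can be done
None
```

The door is back on both hinge pins, swung shut and released, and I handed the job in at about 47 s. My last clear depth check had the outer face within about 1 mm of its shut position. The arm mostly blocked a final look at the door's height and position, and the judging result wasn't shown.

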